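# Slide the drip tray home under the plate rack

## Robot

A 6-joint arm with a two-finger parallel gripper is mounted at the origin on the work surface. World frame = base frame: x ahead of the robot, y to its left, z up, the work surface at z = 0. Lengths are in m, angles in rad, forces in N, time in s.
With the tool pointing down it reaches from about 0.275 to 0.75 m from the base axis. Payload 10.2 kg.
Tool frame: the origin (TCP) lies between the finger pads; the fingertips stand 25 mm ahead of it and the grasp point (between the pads) lies 6 mm ahead of it (manip.finger_overhang is the distance from the TCP to the fingertips, in m); z points along the fingers, y is the line along which they close (so a half turn about z gives the same grasp; the last joint's range is limited). The gripper opens to 88 mm and grips with 3 to 60 N. Pads are 18 mm wide; open, the fingers measure 123 mm over their backs; the gripper's body (75 mm by 187 mm) begins 45 mm behind the grasp point.
Start: joints at [1.07, 0.313, 1.498, -0, 1.331, -0.223], TCP at [0.144, 0.505, 0.264] pointing down, gripper open.
Joint ranges: [-2.94, 2.94], [-0.97, 2.17], [0.19, 2.56], [-1.23, 4.37], [0.02, 3.11], [-2.88, 2.88]. Speed limits (rad/s): [2.39, 2.39, 3.01, 3.14, 3.14, 3.14].

## Interface

Orientations are given as a rotation vector (axis times angle).
In Python, from rig import manip gives the robot as it stands.
- The arm moves only by the tool step_arm, never from a script. Its argument "targets" is a list of rows, each a list of 7 numbers: the shift along the tool's x, y, z in mm, then the turn, a rotation vector about the tool's x, y, z in rad, then the closure, from 0 (fully open) to 1 (shut). In form: [[tx, ty, tz, rx, ry, rz, fingers], ...]. A call has exactly 10 rows; each row shifts and turns the commanded pose from where the row before left it, along the tool's axes as they then stand; what a row does not reach is not made up. A row lasts 1/10 s, in which the tool goes at most 50 mm and 8.59 degrees, less where a joint would pass 70% of its speed; a pose out of reach is approached as far as the arm can. A call is refused whole if a number of a shift passes 50 or a number of a turn 0.15, either way. A call with a gripper value outside its range is refused whole. The fingers move at their own pace and stop on an object; the grip force is fixed at half the most. Time passes only in rows, so rows that do not move let the fingers close, or fill a call up. It gives the time, the measured TCP pose, the force, the opening and the grip force at its end, in the units of the state.
- manip.get_state(): the state, without advancing time (a new reading comes with each control period).
- manip.grab_frame(name): name is "side" or "top"; returns a dict with "color" (400x640x3 uint8, red, green, blue), "fx", "fy", "cx", "cy" (pixels), "rvec" (rotation vector, rad) and "tvec" (3), from world to camera coordinates, as OpenCV has them. Camera axes: x right, y down, z forward; pixel columns grow to the right and rows downward; lengths in m; the calibration is good to about 2 mm. A picture is of the moment at which its call begins. There is no depth.
- manip.close_job(): hands the job in; it is judged then, once.
The state is a dict: "time": time; "q": joint angles; "joint_velocities": joint speeds; "effort": joint torques, N m; "tool_pos": TCP position; "tcp_rot": TCP orientation; "contact_force": force on the tool from outside, world axes, zero at the start; "moment": the same for the moment, N m; "finger_gap": opening from 0.0 (shut) to 1.0 (fully open); "grasp_force": force on a finger pad.
Only numpy, scipy, OpenCV 4.12 (cv2) and the standard library are available. Lean on these libraries where they do the work, as an engineer would, in place of code of your own. Each camera call takes 0.05 s, during which the arm holds its last target. There are 200 camera calls.

## Task

The emptied drip tray lies beside the plate rack; put it back. With the fingertips push it, flat on the counter, through the narrow gap between the two rubber feet at the rack's open end (the end nearer the sink) until its outer end is flush with the outer faces of those feet. Push gently and do not lift the tray, do not knock the rack or its plates, and leave the glass bowl, colander and spatula where they are.

Things in the scene. Friction and masses are not known exactly. Their poses are not given: they have to be found in the camera images.
- tray: Loose white plastic drip tray, open on top, 160 wide (x) by 250 long (y) by 18 high; upright walls 3 thick, corners rounded at 14 radius, grey ribs on its floor; 0.25 to 0.5 kg, stays where it is left. Origin: centre of its underside. The same either way round; its y axis starts roughly along the rack's y axis, up to 0.2 rad askew.
- rack: Fixed steel-wire plate rack on four black rubber feet (upright cylinders 16 in diameter, 22 high). Origin: on the counter, midway between the outer faces of the two feet of its open end. y points level into the rack, x across it, z up. Feet centres at x = -91.5 and 91.5, y = 8 and 242: clear gap 167, and the rack is 250 long over its feet. No stop at the far end.
- rack_home (a point): Point on the counter in the rack's middle, 125 in from the outer faces of the open end's feet: the centre of the tray's underside lies here when the tray is home, with the tray's y axis along the rack's. Axes as the rack's.
- rack_end_wire (a point): Middle of the wire across the rack's open end, 50 above the counter and 20 in from the outer faces of the feet. The rack's wire frame (underside 46 high, 184 wide) begins here; upright wires (to 120 high) and plates (to 195 high) stand on it only from 113 in.
- plate1: Small white ceramic plate with a blue rim, 150 in diameter, 14 thick, standing loose on edge in the rack's first slot (nearest the mouth, y = 126 in the rack's frame). Origin: its centre, about 120 above the counter; its y axis is the plate's axis.
- plate2: The same with a yellow rim, in the second slot (y = 148 in the rack's frame).
- plate3: The same with a green rim, in the third slot (y = 170 in the rack's frame).
- plate4: The same with a red rim, in the fourth slot (y = 192 in the rack's frame).
- bowl: Clear glass bowl standing upside down, 132 in diameter at the rim, 62 high, loose. Origin: centre of its underside (rim) on the counter. To be left alone.
- colander: Stainless colander standing upright, 204 in diameter, 92 high, wire handles at its two sides (250 over them), loose. Origin: centre of its underside. To be left alone.
- spatula: Red silicone spatula lying flat near the sink edge, 270 long along its x axis, under 20 high, loose. Origin: centre of its underside. To be left alone.

How it is judged:
By the outcome, as a careful person would: the job done as asked, in the order asked, and still so for the second after the job is handed in, with the robot touching nothing.
It also fails if it takes over 72 s, if anything falls off the work surface, if the arm or the gripper's body presses on something with over 40 N, if the wrist force passes 120 N, or if a joint passes its speed limit or range.

## Working session

There is one attempt and no reset: what is moved stays moved. The work goes in short steps, Python scripts to look and compute and a tool call to move; the robot and the scene stay as the last step left them, time stands still between calls to the robot, and variables do not carry over. Pictures are saved under pics/ and viewed, at most 10 in all, crops included, and the job is handed in when it is done.

Besides the shell and the picture viewer there is one more tool, called after "Call:" as name(argument=value, ...), one argument or row to a line, values as JSON. step_arm: Moves the arm, as the interface text tells. Its arguments: {"type":"object","properties":{"targets":{"type":"array","items":{"type":"array","items":{"type":"number"}}}},"required":["targets"]}

```bash
mkdir -p pics
cat > h.py <<'E'
import numpy as np, cv2
from rig import manip
def grab(n):
    f=manip.grab_frame(n); f['R']=cv2.Rodrigues(np.array(f['rvec'],float))[0]; f['t']=np.array(f['tvec'],float).ravel(); return f
def ray(f,u,v,z):
    d=f['R'].T@np.array([(u-f['cx'])/f['fx'],(v-f['cy'])/f['fy'],1]); c=-f['R'].T@f['t']
    return c+d*(z-c[2])/d[2]
def proj(f,P):
    p=f['R']@np.array(P,float)+f['t']; return np.array([f['fx']*p[0]/p[2]+f['cx'],f['fy']*p[1]/p[2]+f['cy']])
def save(f,name): cv2.imwrite('pics/'+name,cv2.cvtColor(f['color'],cv2.COLOR_RGB2BGR))
E
python3 - <<'E'
from h import *
for n in('top','side'):
    f=grab(n);save(f,n+'0.png');print(n,f['fx'],-f['R'].T@f['t'],f['R'])
s=manip.get_state();print(s)
E
```

```text
top 416.24388683710873 [ 0.50084526 -0.00609908  1.56168318] [[-0.01232353 -0.99959722 -0.02556439]
 [-0.99282498  0.01527313 -0.11859719]
 [ 0.11893987  0.02391943 -0.9926133 ]]
side 375.27401234788397 [ 0.19435075 -0.58165494  0.98727459] [[ 7.96567915e-01 -6.04549046e-01  8.34048146e-05]
 [-4.60915332e-01 -6.07402048e-01 -6.47008353e-01]
 [ 3.91198943e-01  5.15347652e-01 -7.62482907e-01]]
{'time': 0.1, 'q': array([ 1.06961275e+00,  3.13402360e-01,  1.49830607e+00,  2.43800002e-06,
        1.33099929e+00, -2.23409746e-01]), 'joint_velocities': array([-0.00030878, -0.00126299, -0.00154725,  0.0005044 ,  0.00112292,
       -0.00223063]), 'effort': array([ 3.51993527e-03, -4.02812934e+01, -2.52642632e+01,  6.96113077e-02,
        3.42422258e-02, -3.99410851e-05]), 'tool_pos': array([0.14389389, 0.50471547, 0.26323475]), 'tcp_rot': array([-4.34870535e-01, -3.11094719e+00,  1.63631989e-03]), 'contact_force': array([0.25950652, 1.34332919, 0.22459137]), 'moment': array([ 0.01599421, -0.01072974, -0.01591893]), 'grasp_force': 0.0, 'finger_gap': 0.9970598091123457}
```

View pics/top0.png

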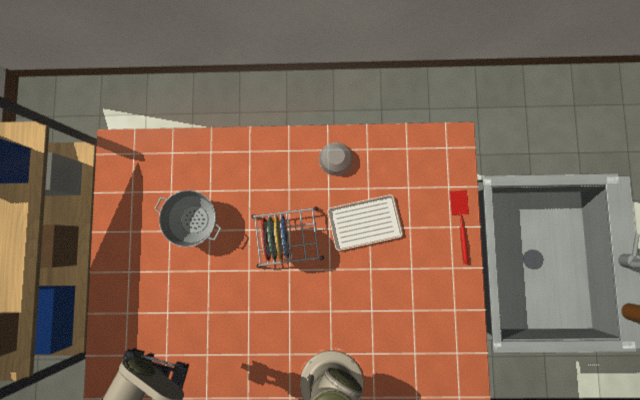

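View pics/side0.png

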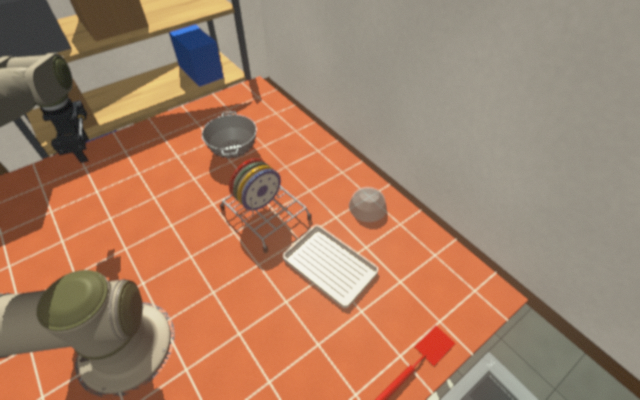

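The top view shows the tray at about (366,222), the rack feet at about (318,210) and (321,258) at the mouth, the bowl at (336,158) and the spatula at (460,225). Next I measure the tray mask and look at the feet enlarged.

```bash
cat >> h.py <<'E'
def tray(f,z=0.018,box=None):
    hsv=cv2.cvtColor(f['color'],cv2.COLOR_RGB2HSV); m=((hsv[...,1]<50)&(hsv[...,2]>110)).astype(np.uint8)
    if box is not None: k=np.zeros_like(m);k[box[1]:box[3],box[0]:box[2]]=1;m*=k
    m=cv2.morphologyEx(cv2.morphologyEx(m,cv2.MORPH_CLOSE,np.ones((5,5))),cv2.MORPH_OPEN,np.ones((7,7)))
    c=max(cv2.findContours(m,0,2)[0],key=cv2.contourArea)
    P=np.array([ray(f,u,v,z)[:2] for u,v in c[:,0]],np.float32)*1000
    return cv2.minAreaRect(P)
E
python3 - <<'E'
from h import *
T=grab('top');S=grab('side')
print(tray(T,box=(328,190,410,255)));print(tray(S,box=(275,220,385,315)))
def crop(f,x0,y0,x1,y1,k): return cv2.resize(cv2.cvtColor(f['color'],4)[y0:y1,x0:x1],None,fx=k,fy=k,interpolation=cv2.INTER_CUBIC)
cv2.imwrite('pics/t1.png',crop(T,245,195,345,275,7.5))
cv2.imwrite('pics/s1.png',crop(S,210,170,330,260,6.5))
E
```

```text
((571.6582641601562, -132.82785034179688), (160.43438720703125, 252.16696166992188), 11.731521606445312)
((566.6649780273438, -133.54425048828125), (158.06179809570312, 250.52322387695312), 11.565437316894531)
```

View pics/t1.png

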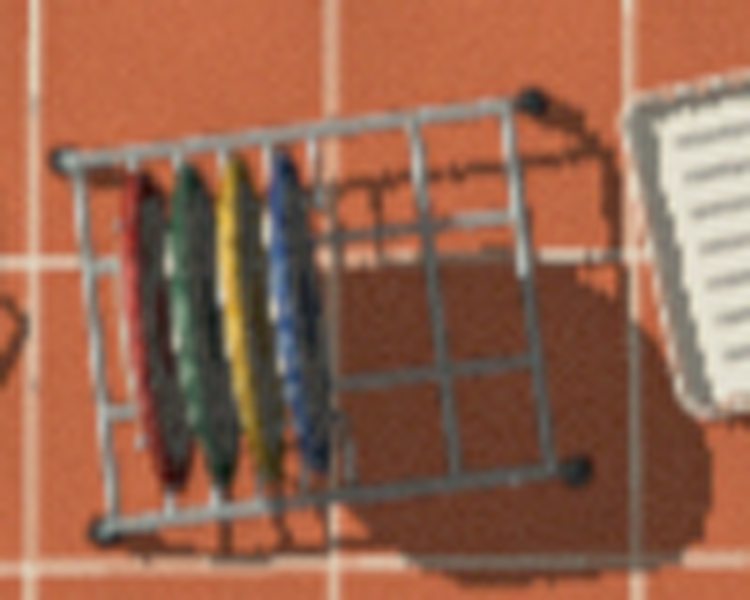

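View pics/s1.png

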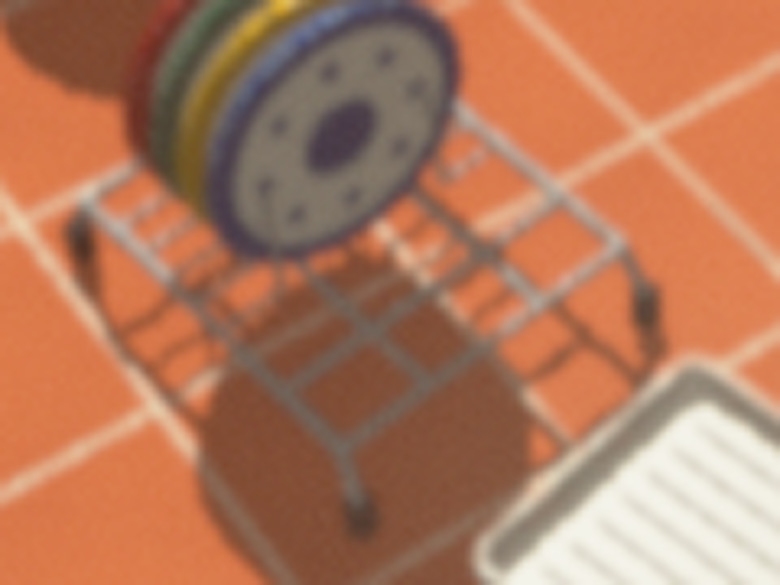

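The crops show the mouth feet at about (315.7,208.6) and (321.7,257.7) in the top view, and (309,217) and (265,249) in the side view. I'll refine them with dark-blob centroids.

```bash
cat > r.py <<'E'
from h import *
def blob(f,u,v,r=5):
    u0,v0=int(round(u))-r,int(round(v))-r
    g=f['color'][v0:v0+2*r+1,u0:u0+2*r+1].astype(float); red=g[...,0]
    w=np.clip(85-red,0,None); 
    yy,xx=np.mgrid[0:2*r+1,0:2*r+1]; return u0+(w*xx).sum()/w.sum(), v0+(w*yy).sum()/w.sum(), w.sum()
if __name__=='__main__':
    T=grab('top');S=grab('side')
    for f,L in((T,[(315.2,208.1),(321.2,257.2),(253.2,216),(258.5,265)]),(S,[(309,217),(265,248.7),(222,205.7)])):
        for p in L:
            b=blob(f,*p); print(np.round(b,1),np.round(ray(f,b[0],b[1],.012)*1000,1), 'hand',np.round(ray(f,*p,.012)*1000,1))
    for f,b in((T,(328,190,410,255)),(S,(275,220,385,315))):
        (c,s,a)=tray(f,box=b); print(c,s,a)
E
python3 r.py
```

```text
[315.9 208.4 245. ] [625.1  46.2  12. ] hand [626.2  48.7  12. ]
[321.4 257.4 514. ] [444.  28.  12.] hand [444.7  28.6  12. ]
[nan nan  0.] [nan nan nan] hand [599.9 281.1  12. ]
[259.5 266.2  56. ] [414.4 256.6  12. ] hand [418.9 260.2  12. ]
[nan nan  0.] [nan nan nan] hand [623.3  45.5  12. ]
[265. 250.   1.] [440.2  23.5  12. ] hand [442.7  27.6  12. ]
[222.  206.3   6. ] [416.6 259.5  12. ] hand [417.9 262.   12. ]
(571.510498046875, -131.51231384277344) (160.40919494628906, 249.7611846923828) 11.54375171661377
(566.225341796875, -132.64425659179688) (157.76393127441406, 252.98275756835938) 12.071654319763184r.py:6: RuntimeWarning: invalid value encountered in scalar divide
  yy,xx=np.mgrid[0:2*r+1,0:2*r+1]; return u0+(w*xx).sum()/w.sum(), v0+(w*yy).sum()/w.sum(), w.sum()
```

Call:
step_arm(
  targets=[
    [0,0,-30,0,0,-0.12,0],
    [0,0,-30,0,0,-0.12,0],
    [0,0,0,0,0,-0.12,0],
    [0,0,0,0,0,-0.12,0],
    [-20,-35,0,0,0,0,0],
    [-20,-35,0,0,0,0,0],
    [-20,-35,0,0,0,0,0],
    [-20,-35,0,0,0,0,0],
    [-20,-35,0,0,0,0,0],
    [-20,-35,0,0,0,0,0],
  ],
)

```text
time: 1.3
tool_pos: [0.3045, 0.3219, 0.3238]
tcp_rot: [-0.317, 3.125, 0.0]
contact_force: [0.3, 1.1, -0.0]
finger_gap: 1.003
grasp_force: 0.0
```

Call:
step_arm(
  targets=[
    [-20,-35,0,0,0,0,0],
    [-20,-35,0,0,0,0,0],
    [-20,-35,0,0,0,0,0],
    [-20,-35,0,0,0,0,0],
    [-20,-35,0,0,0,0,0],
    [-20,-35,0,0,0,0,0],
    [-20,-35,0,0,0,0,0],
    [-20,-35,0,0,0,0,0],
    [-20,-35,0,0,0,0,0],
    [-20,-35,0,0,0,0,0],
  ],
)

```text
time: 2.3
tool_pos: [0.5708, 0.0191, 0.3237]
tcp_rot: [0.317, -3.126, -0.0]
contact_force: [0.3, -0.1, 0.4]
finger_gap: 1.0
grasp_force: 0.0
```

```bash
cat > go.py <<'E'
import sys
from h import *
from scipy.spatial.transform import Rotation as Ro
# rack frame (mm, rad); poses printed in the rack's frame
O=np.array([535.,29.1]); PSI=0.103
ex=np.array([np.cos(PSI),np.sin(PSI)]); ey=np.array([-ex[1],ex[0]])
def rk(p): d=np.array(p)-O; return np.array([d@ex,d@ey])
def tool():
    s=manip.get_state(); R=Ro.from_rotvec(s['tcp_rot']).as_matrix(); p=s['tool_pos']*1000
    print('t',round(s['time'],2),'tcp',p.round(1),'rack xy',rk(p[:2]).round(1),'yaw tool y - rack',round(np.arctan2(R[1,1],R[0,1])-PSI,4),'tilt',R[:2,2].round(4),'F',np.round(s['contact_force'],1))
    return R,p
if __name__=='__main__':
    R,p=tool()
    if len(sys.argv)>1:  # target in rack frame x y, z, yaw of tool y relative to rack
        x,y,z,yaw=map(float,sys.argv[1:5]); w=np.append(O+x*ex+y*ey,z)
        print('shift tool',(R.T@(w-p)).round(1),'rz',round(-(yaw+PSI-np.arctan2(R[1,1],R[0,1])),4))
E
# standoff beside tray: tray centre rack (17.2,-164.2), tray yaw rel .101 ; 119 out
python3 go.py 135.6 -152.2 323 1.672
```

```text
t 2.3 tcp [570.8  19.1 323.7] rack xy [ 34.6 -13.6] yaw tool y - rack 1.6698 tilt [-0.      0.0001] F [ 0.3 -0.1  0.4]
shift tool [ -86.8 -147.9    0.6] rz -0.0022
```

Call:
step_arm(
  targets=[
    [-22,-37,0,0,0,0,0],
    [-22,-37,0,0,0,0,0],
    [-22,-37,0,0,0,0,0],
    [-21,-37,0,0,0,0,0],
    [0,0,45,0,0,0,0],
    [0,0,45,0,0,0,0],
    [0,0,45,0,0,0,0],
    [0,0,45,0,0,0,0],
    [0,0,40,0,0,0,0],
    [0,0,30,0,0,0,0],
  ],
)

```text
time: 3.3
tool_pos: [0.6839, -0.1067, 0.0706]
tcp_rot: [0.317, -3.123, -0.002]
contact_force: [0.1, 0.8, 0.0]
finger_gap: 0.994
grasp_force: 0.0
```

```bash
python3 go.py 135.6 -152.2 32 1.672
python3 - <<'E'
from h import *
for n in('top','side'): 
    f=grab(n); save(f,n+'2.png')
S=f; c=cv2.resize(cv2.cvtColor(S['color'],4)[180:320,250:400],None,fx=4,fy=4,interpolation=2); cv2.imwrite('pics/s2.png',c)
E
```

```text
t 3.3 tcp [ 683.9 -106.7   70.6] rack xy [ 134.2 -150.4] yaw tool y - rack 1.6699 tilt [-0.003  0.001] F [0.1 0.8 0. ]
shift tool [-1.3 -2.  38.6] rz -0.0021
```

View pics/s2.png

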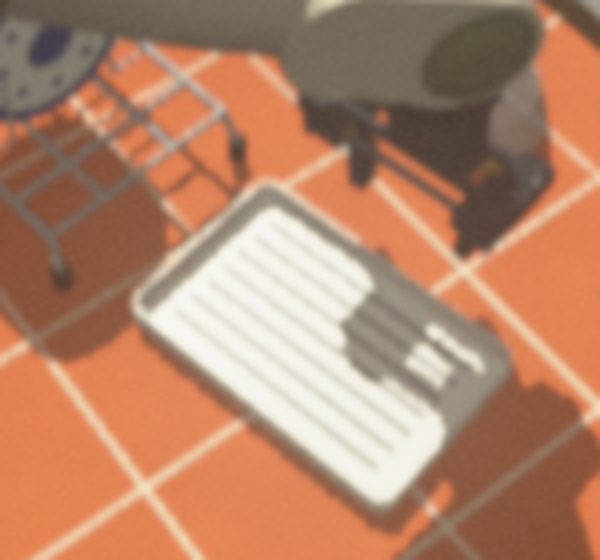

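The view shows the open fingers poised just beyond the tray's far long side, clear of the bowl and rack. I'll descend and approach.

Call:
step_arm(
  targets=[
    [0,-1,15,0,0,0,0],
    [0,-1,15,0,0,0,0],
    [0,0,8,0,0,0,0],
    [0,0,0,0,0,0,0],
    [5,0,0,0,0,0,0],
    [5,0,0,0,0,0,0],
    [5,0,0,0,0,0,0],
    [5,0,0,0,0,0,0],
    [2,0,0,0,0,0,0],
    [0,0,0,0,0,0,0],
  ],
)

```text
time: 4.4
tool_pos: [0.6635, -0.1135, 0.0359]
tcp_rot: [-0.317, 3.126, -0.0]
contact_force: [-0.7, 0.2, 0.1]
finger_gap: 0.997
grasp_force: 0.0
```

```bash
python3 go.py 106 -155 32 1.672
```

```text
t 4.4 tcp [ 663.5 -113.5   35.9] rack xy [ 113.2 -155. ] yaw tool y - rack 1.6698 tilt [ 0.0001 -0.    ] F [-0.7  0.2  0.1]
shift tool [7.2 0.7 3.9] rz -0.0022
```

Call:
step_arm(
  targets=[
    [0,0,4,0,0,0,0],
    [2,0,0,0,0,0,0],
    [2,0,0,0,0,0,0],
    [2,0,0,0,0,0,0],
    [2,0,0,0,0,0,0],
    [1,0,0,0,0,0,0],
    [1,0,0,0,0,0,0],
    [1,0,0,0,0,0,0],
    [0,0,0,0,0,0,0],
    [0,0,0,0,0,0,0],
  ],
)

```text
time: 5.4
tool_pos: [0.6529, -0.1156, 0.0318]
tcp_rot: [0.317, -3.125, 0.0]
contact_force: [-0.2, 0.2, 0.1]
finger_gap: 1.0
grasp_force: 0.1
```

```bash
python3 go.py 106 -155 32 1.672; python3 -c "
from r import *
(c,s,a)=tray(grab('side'),box=(275,220,385,320)); print(c,s,a)"
```

```text
t 5.4 tcp [ 652.9 -115.6   31.8] rack xy [ 102.4 -156. ] yaw tool y - rack 1.67 tilt [-0.0003 -0.0001] F [-0.2  0.2  0.1]
shift tool [-3.7  0.7 -0.2] rz -0.002
(561.1065063476562, -133.26284790039062) (164.3388214111328, 252.4005889892578) 11.428569793701172
```

Call:
step_arm(
  targets=[
    [1,0,0,0,0,0,0],
    [1,0,0,0,0,0,0],
    [1,0,0,0,0,0,0],
    [1,0,0,0,0,0,0],
    [1,0,0,0,0,0,0],
    [1,0,0,0,0,0,0],
    [1,0,0,0,0,0,0],
    [1,0,0,0,0,0,0],
    [1,0,0,0,0,0,0],
    [0,0,0,0,0,0,0],
  ],
)

```text
time: 6.45
tool_pos: [0.644, -0.1174, 0.0317]
tcp_rot: [0.317, -3.125, 0.0]
contact_force: [1.6, 1.0, 0.6]
finger_gap: 0.999
grasp_force: 0.7
```

```bash
python3 go.py 89 -160 32 1.572
python3 - <<'E'
from go import *
f=grab('side'); cv2.imwrite('pics/s3.png',cv2.resize(cv2.cvtColor(f['color'],4)[190:320,260:400],None,fx=5,fy=4.5,interpolation=2))
E
```

```text
t 6.45 tcp [ 644.  -117.4   31.7] rack xy [  93.4 -156.9] yaw tool y - rack 1.67 tilt [-0.0002 -0.    ] F [1.6 1.  0.6]
shift tool [ 4.6 -2.6 -0.2] rz 0.098
```

View pics/s3.png

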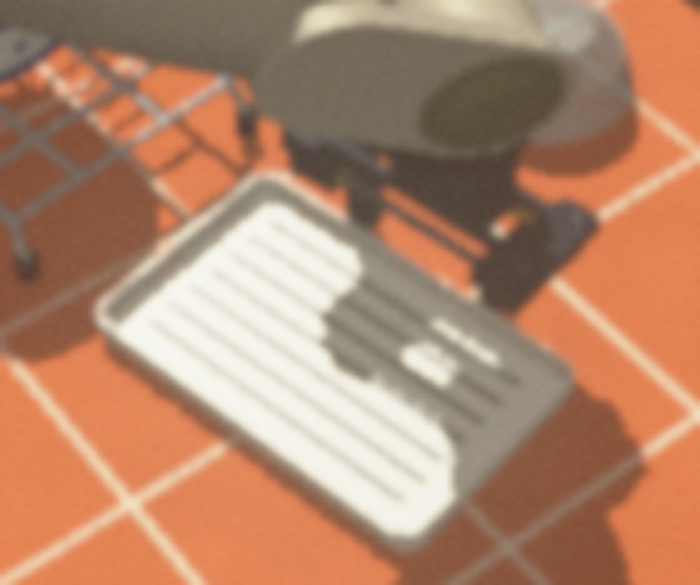

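The fingers are now touching the tray's long side. I'll push with a slow turn to align.

Call:
step_arm(
  targets=[
    [1.2,0,0,0,0,0.01,0],
    [1.2,0,0,0,0,0.01,0],
    [1.2,0,0,0,0,0.01,0],
    [1.2,0,0,0,0,0.01,0],
    [1.2,0,0,0,0,0.01,0],
    [1.2,0,0,0,0,0.01,0],
    [1.2,0,0,0,0,0.01,0],
    [1.2,0,0,0,0,0.01,0],
    [1.2,0,0,0,0,0.01,0],
    [1.2,0,0,0,0,0.01,0],
  ],
)

```text
time: 7.5
tool_pos: [0.6322, -0.1193, 0.0317]
tcp_rot: [-0.159, 3.137, -0.0]
contact_force: [2.5, -1.0, 0.3]
finger_gap: 1.002
grasp_force: 1.1
```

Call:
step_arm(
  targets=[
    [0,0,0,0,0,0,0],
    [-10,0,0,0,0,0,0],
    [-20,0,0,0,0,0,0],
    [0,0,-40,0,0,0,0],
    [0,-40,-40,0,0,0,0],
    [0,-40,-40,0,0,0,0],
    [0,-40,0,0,0,0,0],
    [0,-40,0,0,0,0,0],
    [0,-40,0,0,0,0,0],
    [0,-40,0,0,0,0,0],
  ],
)

```text
time: 8.5
tool_pos: [0.6852, -0.347, 0.1421]
tcp_rot: [0.16, -3.136, -0.002]
contact_force: [0.0, 0.2, 0.3]
finger_gap: 0.998
grasp_force: 0.0
```

```bash
cat > m.py <<'E'
from r import *; from go import *
tool()
for n,b in(('top',(324,185,415,258)),('side',(255,215,390,325))):
    f=grab(n); save(f,n+'_last.png'); (c,s,a)=tray(f,box=b)
    if s[0]>s[1]: a-=90
    print(n,np.round(c,1),np.round(s,1),'rack xy',rk(c).round(1),'yaw rel',round(np.deg2rad(a)-PSI,3))
E
python3 m.py
```

```text
t 8.5 tcp [ 685.2 -347.   142.1] rack xy [ 110.7 -389.5] yaw tool y - rack 1.5698 tilt [-0.0014  0.0012] F [0.  0.2 0.3]
top [ 549.9 -150.1] [334.1 212.7] rack xy [  -3.6 -179.8] yaw rel -0.114
side [ 536.7 -132.5] [163.7 253.4] rack xy [ -14.9 -160.9] yaw rel 0.042
```

Run:
```python
import cv2
a=cv2.imread('pics/top_last.png')[180:280,300:430];b=cv2.imread('pics/side_last.png')[200:330,230:400]
a=cv2.resize(a,None,fx=3,fy=3,interpolation=2);b=cv2.resize(b,None,fx=2.3,fy=2.3,interpolation=2)
import numpy as np
c=np.zeros((300,790,3),np.uint8);c[:,:390]=a;c[:b.shape[0],395:395+b.shape[1]]=b[:300,:395];cv2.imwrite('pics/c4.png',c)
```

```text
(no output)
```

View pics/c4.png

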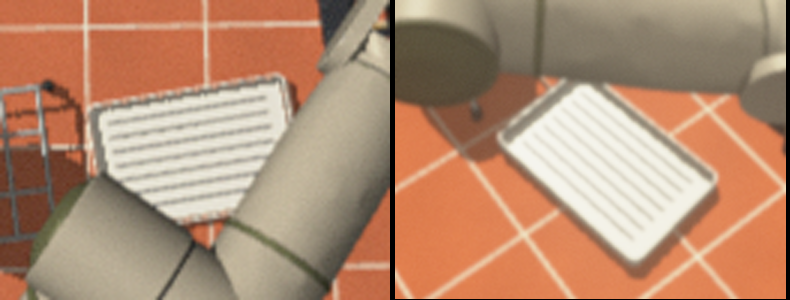

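Call:
step_arm(
  targets=[
    [43,-17,0,0,0,0,0],
    [43,-17,0,0,0,0,0],
    [43,-17,0,0,0,0,0],
    [43,-17,0,0,0,0,0],
    [43,-17,0,0,0,0,0],
    [43,-17,0,0,0,0,0],
    [43,-17,0,0,0,0.14,0],
    [0,0,0,0,0,0.14,0],
    [0,0,0,0,0,0.14,0],
    [0,0,0,0,0,0.14,0],
  ],
)

```text
time: 9.6
tool_pos: [0.3981, -0.4941, 0.1423]
tcp_rot: [-0.722, -3.057, -0.002]
contact_force: [0.1, 0.3, 0.4]
finger_gap: 1.001
grasp_force: 0.0
```

```bash
python3 m.py
```

```text
t 9.6 tcp [ 398.1 -494.1  142.3] rack xy [-190.  -506.3] yaw tool y - rack 1.0037 tilt [-0.0006  0.0015] F [0.1 0.3 0.4]
top [ 537.6 -132. ] [158.  254.8] rack xy [ -14.  -160.5] yaw rel 0.045
side [ 555.8 -130.3] [114.5 252.3] rack xy [   4.3 -160.7] yaw rel 0.042
```

Call:
step_arm(
  targets=[
    [0,0,0,0,0,-0.14,0],
    [0,0,0,0,0,-0.14,0],
    [0,0,0,0,0,-0.14,0],
    [0,0,0,0,0,-0.147,0],
    [-7,43,0,0,0,0,0],
    [-7,43,0,0,0,0,0],
    [-7,43,0,0,0,0,0],
    [-7,43,0,0,0,0,0],
    [-7,43,0,0,0,0,0],
    [-7,43,0,0,0,0,0],
  ],
)

```text
time: 10.7
tool_pos: [0.4116, -0.2314, 0.1424]
tcp_rot: [0.179, -3.136, -0.001]
contact_force: [0.9, 0.0, -0.0]
finger_gap: 0.998
grasp_force: 0.0
```

Call:
step_arm(
  targets=[
    [-6,43,0,0,0,0,0],
    [-6,43,0,0,0,0,0],
    [0,0,35,0,0,0,0],
    [0,0,35,0,0,0,0],
    [0,0,20,0,0,0,0],
    [0,0,10,0,0,0,0],
    [0,0,7,0,0,0,0],
    [0,0,3,0,0,0,0],
    [0,0,0,0,0,0,0],
    [0,0,0,0,0,0,0],
  ],
)

```text
time: 11.7
tool_pos: [0.4149, -0.1472, 0.0331]
tcp_rot: [-0.172, 3.136, -0.001]
contact_force: [-0.3, -0.1, -0.3]
finger_gap: 1.003
grasp_force: 0.0
```

```bash
python3 go.py -94 -160 32 1.5708
```

```text
t 11.7 tcp [ 414.9 -147.2   33.1] rack xy [-137.6 -163. ] yaw tool y - rack 1.5774 tilt [ 0.001  -0.0007] F [-0.3 -0.1 -0.3]
shift tool [-43.6   2.7   1.1] rz 0.0066
```

Call:
step_arm(
  targets=[
    [-8,0,1,0,0,0.0066,0],
    [-8,0,0,0,0,0,0],
    [-4,0,0,0,0,0,0],
    [-3,0,0,0,0,0,0],
    [-3,0,0,0,0,0,0],
    [-3,0,0,0,0,0,0],
    [-3,0,0,0,0,0,0],
    [-3,0,0,0,0,0,0],
    [-2,0,0,0,0,0,0],
    [-2,0,0,0,0,0,0],
  ],
)

```text
time: 12.7
tool_pos: [0.4531, -0.1426, 0.0313]
tcp_rot: [0.162, -3.136, -0.001]
contact_force: [-3.6, 0.7, 2.3]
finger_gap: 0.998
grasp_force: 1.9
```

```bash
cat > m2.py <<'E'
# tray pose from visible straight rim edges in the side view
from go import *
tool()
import sys
f=grab('side'); save(f,'side_last.png'); (c,s,a)=tray(f,box=(255,215,390,325)); print(np.round(c,1),np.round(s,1),a,rk(c).round(1))
f=grab('top'); save(f,'top_last.png')
E
python3 m2.py; python3 -c "
import cv2,numpy as np
a=cv2.resize(cv2.imread('pics/top_last.png')[180:280,300:430],None,fx=3,fy=3,interpolation=2);b=cv2.resize(cv2.imread('pics/side_last.png')[200:330,230:400],None,fx=2.3,fy=2.3,interpolation=2)
c=np.zeros((300,790,3),np.uint8);c[:,:390]=a;c[:b.shape[0],395:395+b.shape[1]]=b[:300,:395];cv2.imwrite('pics/c5.png',c)"
```

```text
t 12.7 tcp [ 453.1 -142.6   31.3] rack xy [ -99.2 -162.4] yaw tool y - rack 1.5708 tilt [-0.0013  0.0006] F [-3.6  0.7  2.3]
[ 542.9 -145.3] [155.6 232.1] 5.8948259353637695 [ -10.  -174.2]
```

View pics/c5.png

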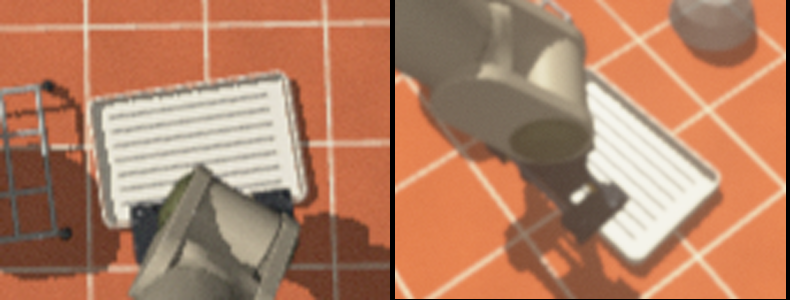

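The tray is now parallel to the rack, with the fingers along its near side. I'll measure the far and end edges from the top view.

```bash
cat > edge.py <<'E'
# visible outer rim edges of the tray in the top view, rack frame (mm)
from go import *
import sys
def edges(box=(316,180,425,262),save_=None):
    f=grab('top')
    if save_: save(f,save_)
    hsv=cv2.cvtColor(f['color'],cv2.COLOR_RGB2HSV); m=((hsv[...,1]<90)&(hsv[...,2]>60)).astype(np.uint8)
    k=np.zeros_like(m);k[box[1]:box[3],box[0]:box[2]]=1;m*=k
    m=cv2.morphologyEx(m,cv2.MORPH_OPEN,np.ones((3,3)))
    c=max(cv2.findContours(m,0,cv2.CHAIN_APPROX_NONE)[0],key=cv2.contourArea)[:,0]
    P=np.array([rk(ray(f,u,v,.018)[:2]*1000) for u,v in c])
    yc=(P[:,1].min()+P[:,1].max())/2
    out={}
    for name,ax,sg in(('+x',0,1),('-x',0,-1),('+y',1,1),('-y',1,-1)):
        e=sg*P[:,ax]; o=P[:,1-ax]; sel=e>e.max()-14
        lo,hi=o[sel].min()+18,o[sel].max()-18; sel&=(o>lo)&(o<hi)
        if sel.sum()<8: continue
        for _ in range(3):
            q=np.polyfit(o[sel],P[sel,ax],1); r=np.abs(P[:,ax]-np.polyval(q,o)); sel&=(r<3)
        mid=(lo+hi)/2
        print(name,'at mid',round(np.polyval(q,mid),1),'mid',round(mid,1),'span',round(hi-lo+36,1),'slope->yaw',round(q[0]*(-1 if ax==0 else 1),4),'n',sel.sum())
if __name__=='__main__': tool(); edges()
E
python3 edge.py
```

```text
t 12.8 tcp [ 453.4 -142.7   31.4] rack xy [ -98.8 -162.5] yaw tool y - rack 1.5704 tilt [-0.0001  0.0002] F [-1.   0.2  0.4]
+x at mid 72.5 mid -161.8 span 246.7 slope->yaw 0.0272 n 50
-x at mid -128.8 mid -211.2 span 124.8 slope->yaw -0.1147 n 25
+y at mid -37.8 mid -7.9 span 152.0 slope->yaw 0.0474 n 27
-y at mid -289.3 mid -6.0 span 159.1 slope->yaw 0.0255 n 33
```

Run:
```python
from go import *
f=grab('top')
g=f['color'].astype(float)
hsv=cv2.cvtColor(f['color'],cv2.COLOR_RGB2HSV)
# steel rails: low saturation within 4 px of expected lines; fit subpixel in v for each column
L=[((70,157),(505,106)),((115,523),(540,470))]
for a,b in L:
    a=np.array(a)/7.5+[244.5,194.5];b=np.array(b)/7.5+[244.5,194.5]
    pts=[]
    for u in range(int(a[0])+2,int(b[0])-1):
        v=a[1]+(b[1]-a[1])*(u-a[0])/(b[0]-a[0]); vs=np.arange(int(v)-4,int(v)+6)
        w=np.clip(g[vs,u,2]-g[vs,u,0]+60,0,None)
        if w.sum()>20: pts.append((u,(w*vs).sum()/w.sum()))
    P=np.array([rk(ray(f,u,v,.049)[:2]*1000) for u,v in pts])
    for _ in range(4):
        q=np.polyfit(P[:,1],P[:,0],1); r=abs(P[:,0]-np.polyval(q,P[:,1])); P=P[r<max(2.5,1.5*np.median(r))]
    print(len(P),'x at y=8',np.polyval(q,8).round(1),'at y=130',np.polyval(q,130).round(1),'yaw rel',-q[0].round(4))
from r import blob
for p in((315.6,208.1),(321.2,257.2)):
    b=blob(f,*p); print(rk(ray(f,b[0],b[1],.012)[:2]*1000).round(1))
```

```text
40 x at y=8 89.4 at y=130 86.9 yaw rel 0.0207
30 x at y=8 -87.6 at y=130 -88.5 yaw rel 0.0078
[91.7  7.8]
[-90.7   7.6]
```

```bash
sed -i 's/^O=.*/O=np.array([535.4,29.2]); PSI=0.113/' go.py; python3 edge.py
```

```text
t 12.9 tcp [ 453.4 -142.9   31.4] rack xy [-100.9 -161.7] yaw tool y - rack 1.5602 tilt [0.0003 0.    ] F [-1.9  0.9 -0.3]
+x at mid 70.3 mid -162.3 span 247.2 slope->yaw 0.0169 n 54
-x at mid -131.7 mid -213.7 span 117.6 slope->yaw -0.1248 n 23
+y at mid -37.8 mid -10.8 span 156.1 slope->yaw 0.038 n 28
-y at mid -289.4 mid -7.6 span 156.0 slope->yaw 0.0182 n 32
```

Call:
step_arm(
  targets=[
    [-1,0,0,0,0,-0.008,0],
    [-1,0,0,0,0,0,0],
    [-1,0,0,0,0,0,0],
    [-1,0,0,0,0,0,0],
    [-1,0,0,0,0,0,0],
    [-1,0,0,0,0,0,0],
    [0,0,0,0,0,0,0],
    [0,0,0,0,0,0,0],
    [0,0,0,0,0,0,0],
    [0,0,0,0,0,0,0],
  ],
)

```text
time: 13.95
tool_pos: [0.4595, -0.1424, 0.0316]
tcp_rot: [-0.173, 3.136, -0.001]
contact_force: [0.4, 0.7, 0.1]
finger_gap: 1.003
grasp_force: 0.0
```

```bash
python3 edge.py
```

```text
t 13.95 tcp [ 459.5 -142.4   31.6] rack xy [ -94.7 -161.9] yaw tool y - rack 1.5681 tilt [ 0.0006 -0.0003] F [0.4 0.7 0.1]
+x at mid 75.3 mid -164.3 span 250.4 slope->yaw -0.0001 n 49
-x at mid -131.3 mid -210.0 span 117.6 slope->yaw -0.1248 n 23
+y at mid -40.7 mid -4.2 span 155.8 slope->yaw -0.0105 n 31
-y at mid -290.6 mid -4.2 span 156.5 slope->yaw -0.0023 n 32
```

Call:
step_arm(
  targets=[
    [-1,0,0,0,0,0,0],
    [-1,0,0,0,0,0,0],
    [-1,0,0,0,0,0,0],
    [-0.7,0,0,0,0,0,0],
    [0,0,0,0,0,0,0],
    [6,0,0,0,0,0,0],
    [20,0,0,0,0,0,0],
    [10,-20,-30,0,0,0,0],
    [0,-40,-40,0,0,0,0],
    [0,-40,-40,0,0,0,0],
  ],
)

```text
time: 15.0
tool_pos: [0.4369, -0.2368, 0.1335]
tcp_rot: [-0.174, 3.136, 0.0]
contact_force: [0.8, 0.1, -0.6]
finger_gap: 1.002
grasp_force: 0.0
```

Call:
step_arm(
  targets=[
    [0,-45,0,0,0,0,0],
    [0,-45,0,0,0,0,0],
    [0,-45,0,0,0,0,0],
    [0,-45,0,0,0,0,0],
    [0,-45,0,0,0,0,0],
    [0,-20,0,0,0,0.14,0],
    [0,0,0,0,0,0.14,0],
    [0,0,0,0,0,0.14,0],
    [0,0,0,0,0,0.14,0],
    [0,0,0,0,0,0.14,0],
  ],
)

```text
time: 16.0
tool_pos: [0.4642, -0.4795, 0.1318]
tcp_rot: [0.921, 3.003, 0.0]
contact_force: [-0.9, 0.6, -0.6]
finger_gap: 0.999
grasp_force: 0.0
```

```bash
python3 edge.py; python3 m2.py
python3 - <<'E'
import cv2
a=cv2.imread('pics/top_last.png')[180:280,240:430];cv2.imwrite('pics/c6.png',cv2.resize(a,None,fx=4.2,fy=4.2,interpolation=2)[:,:798])
E
```

```text
t 16.0 tcp [ 464.2 -479.5  131.8] rack xy [-128.1 -497.5] yaw tool y - rack 0.8625 tilt [ 0.0005 -0.    ] F [-0.9  0.6 -0.6]
+x at mid 78.2 mid -164.8 span 250.5 slope->yaw -0.0031 n 53
-x at mid -81.6 mid -163.8 span 247.7 slope->yaw -0.0031 n 57
+y at mid -40.2 mid -3.7 span 156.8 slope->yaw 0.01 n 33
-y at mid -290.4 mid -1.9 span 159.3 slope->yaw -0.005 n 33
t 16.05 tcp [ 464.2 -479.5  131.8] rack xy [-128.1 -497.4] yaw tool y - rack 0.8556 tilt [ 0.0005 -0.    ] F [-0.2  0.1 -0.1]
[594.5 -95.6] [ 55.9 178.4] 6.194538593292236 [  44.7 -130.7]
```

View pics/c6.png

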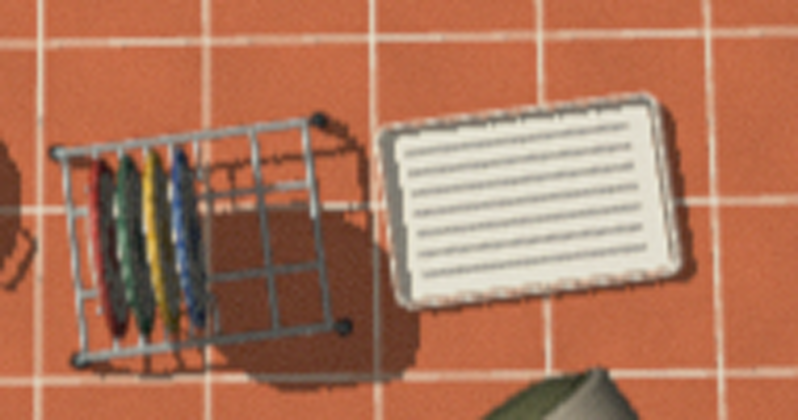

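Call:
step_arm(
  targets=[
    [0,0,0,0,0,0.142,0],
    [0,0,0,0,0,0.142,0],
    [0,0,0,0,0,0.142,0],
    [0,0,0,0,0,0.142,0],
    [0,0,0,0,0,0.142,0],
    [0,0,0,0,0,0.146,0],
    [35,32,0,0,0,0,0],
    [45,32,0,0,0,0,0],
    [45,32,0,0,0,0,0],
    [40,30,0,0,0,0,0],
  ],
)

```text
time: 17.15
tool_pos: [0.5643, -0.3075, 0.1322]
tcp_rot: [2.073, 2.36, 0.0]
contact_force: [1.5, -0.7, -0.5]
finger_gap: 0.997
grasp_force: 0.0
```

Call:
step_arm(
  targets=[
    [0,0,0,0,0,0,0],
    [0,0,30,0,0,0,0],
    [0,0,30,0,0,0,0],
    [0,0,20,0,0,0,0],
    [0,0,10,0,0,0,0],
    [0,0,5,0,0,0,0],
    [0,0,3,0,0,0,0],
    [0,0,0,0,0,0,0],
    [0,0,0,0,0,0,0],
    [0,0,0,0,0,0,0],
  ],
)

```text
time: 18.15
tool_pos: [0.564, -0.3094, 0.0349]
tcp_rot: [2.077, 2.356, 0.0]
contact_force: [-0.5, 0.1, 0.1]
finger_gap: 1.0
grasp_force: 0.0
```

```bash
python3 go.py -1.7 -301 32 0
```

```text
t 18.15 tcp [ 564.  -309.4   34.9] rack xy [  -9.8 -339.6] yaw tool y - rack 0.0126 tilt [ 0.0009 -0.0007] F [-0.5  0.1  0.1]
shift tool [38.5  8.6  2.8] rz 0.0126
```

Call:
step_arm(
  targets=[
    [5,4,2.5,0,0,0.0126,0],
    [10,4.5,0,0,0,0,0],
    [10,0,0,0,0,0,0],
    [6,0,0,0,0,0,0],
    [3,0,0,0,0,0,0],
    [3,0,0,0,0,0,0],
    [3,0.2,0,0,0,0,0],
    [3,0.3,0,0,0,0,0],
    [3,0.3,0,0,0,0,0],
    [3,0.3,0,0,0,0,0],
  ],
)

```text
time: 19.15
tool_pos: [0.5677, -0.2595, 0.0317]
tcp_rot: [2.093, 2.343, -0.0]
contact_force: [0.6, -2.6, -0.4]
finger_gap: 1.0
grasp_force: 1.2
```

Call:
step_arm(
  targets=[
    [3,0.3,0,0,0,0,0],
    [3,0.3,0,0,0,0,0],
    [3,0,0,0,0,0,0],
    [3,0,0,0,0,0,0],
    [0,0,0,0,0,0,0],
    [0,0,0,0,0,0,0],
    [0,0,0,0,0,0,0],
    [0,0,0,0,0,0,0],
    [0,0,0,0,0,0,0],
    [0,0,0,0,0,0,0],
  ],
)

```text
time: 20.15
tool_pos: [0.5669, -0.2474, 0.0316]
tcp_rot: [-2.093, -2.343, -0.0]
contact_force: [-0.6, 0.2, 0.6]
finger_gap: 0.999
grasp_force: 0.0
```

```bash
python3 edge.py; python3 m2.py
python3 - <<'E'
import cv2
a=cv2.imread('pics/top_last.png')[180:280,240:430];cv2.imwrite('pics/c7.png',cv2.resize(a,None,fx=4.2,fy=4.2,interpolation=2)[:,:798])
E
```

```text
t 20.15 tcp [ 566.9 -247.4   31.6] rack xy [ 1.000e-01 -2.784e+02] yaw tool y - rack -0.0002 tilt [-0.      0.0001] F [-0.6  0.2  0.6]
-x at mid -136.9 mid -255.1 span 128.3 slope->yaw -0.1248 n 26
+y at mid -19.4 mid 0.2 span 159.1 slope->yaw 0.0005 n 33
-y at mid -380.6 mid -19.7 span 96.2 slope->yaw -0.1561 n 17
t 20.2 tcp [ 566.9 -247.4   31.6] rack xy [ 1.000e-01 -2.784e+02] yaw tool y - rack -0.0003 tilt [-0.      0.0001] F [-0.4  0.1 -0.3]
[ 516.6 -108.9] [104.7 226.4] 8.713556289672852 [ -34.2 -135.1]
```

View pics/c7.png

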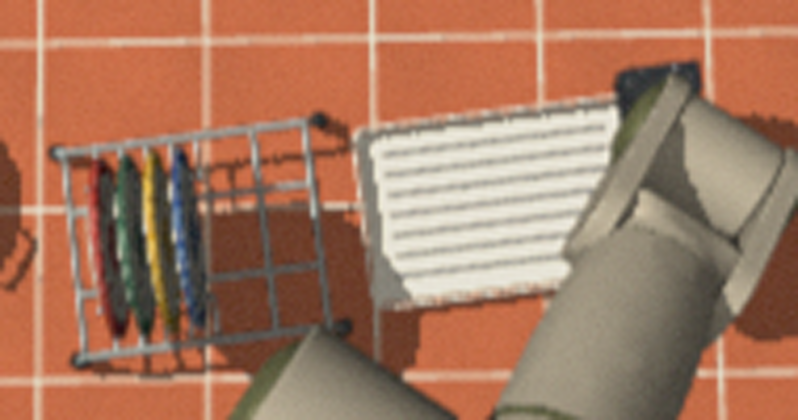

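Tray is centred (x 0.2, yaw 0) and its leading end is about 19 mm before the feet. I'll push on gently.

Call:
step_arm(
  targets=[
    [4,0,0,0,0,0,0],
    [4,0,0,0,0,0,0],
    [4,0,0,0,0,0,0],
    [3,0,0,0,0,0,0],
    [3,0,0,0,0,0,0],
    [3,0,0,0,0,0,0],
    [3,0,0,0,0,0,0],
    [3,0,0,0,0,0,0],
    [3,0,0,0,0,0,0],
    [3,0,0,0,0,0,0],
  ],
)

```text
time: 21.3
tool_pos: [0.5632, -0.2144, 0.0317]
tcp_rot: [2.093, 2.343, -0.0]
contact_force: [0.9, -2.2, 0.7]
finger_gap: 1.003
grasp_force: 1.2
```

```bash
python3 edge.py
```

```text
t 21.3 tcp [ 563.2 -214.4   31.7] rack xy [ 1.000e-01 -2.452e+02] yaw tool y - rack -0.0002 tilt [ 0.0001 -0.0001] F [ 0.9 -2.2  0.7]
+x at mid 80.1 mid -138.5 span 284.4 slope->yaw 0.0003 n 55
-x at mid -133.3 mid -226.3 span 128.4 slope->yaw -0.1248 n 26
+y at mid 12.6 mid -2.5 span 151.8 slope->yaw -0.0072 n 31
```

Call:
step_arm(
  targets=[
    [4,0,0,0,0,0,0],
    [4,0,0,0,0,0,0],
    [4,0,0,0,0,0,0],
    [4,0,0,0,0,0,0],
    [4,0,0,0,0,0,0],
    [4,0,0,0,0,0,0],
    [4,0,0,0,0,0,0],
    [4,0,0,0,0,0,0],
    [4,0,0,0,0,0,0],
    [4,0,0,0,0,0,0],
  ],
)

```text
time: 22.35
tool_pos: [0.5587, -0.1746, 0.0317]
tcp_rot: [2.093, 2.343, 0.0]
contact_force: [-0.6, -3.2, 0.0]
finger_gap: 1.0
grasp_force: 1.5
```

```bash
python3 edge.py; python3 m2.py
python3 - <<'E'
import cv2
a=cv2.imread('pics/top_last.png')[180:280,240:430];cv2.imwrite('pics/c8.png',cv2.resize(a,None,fx=4.2,fy=4.2,interpolation=2)[:,:798])
E
```

```text
t 22.35 tcp [ 558.7 -174.6   31.7] rack xy [ 2.000e-01 -2.051e+02] yaw tool y - rack -0.0002 tilt [ 0.0002 -0.0001] F [-0.6 -3.2  0. ]
+x at mid 81.8 mid -110.5 span 235.7 slope->yaw 0.0058 n 14
-x at mid -128.6 mid -188.4 span 124.9 slope->yaw -0.1248 n 25
+y at mid 20.7 mid -25.7 span 109.9 slope->yaw -0.1249 n 21
t 22.4 tcp [ 558.7 -174.    31.7] rack xy [ 2.000e-01 -2.045e+02] yaw tool y - rack 0.0001 tilt [-0.      0.0002] F [-1.1 -1.  -0.1]
[511.  -45.6] [106.9 247.6] 7.670775413513184 [-32.7 -71.5]
```

Call:
step_arm(
  targets=[
    [4,0,0,0,0,0,0],
    [4,0,0,0,0,0,0],
    [4,0,0,0,0,0,0],
    [4,0,0,0,0,0,0],
    [4,0,0,0,0,0,0],
    [4,0,0,0,0,0,0],
    [4,0,0,0,0,0,0],
    [4,0,0,0,0,0,0],
    [4,0,0,0,0,0,0],
    [4,0,0,0,0,0,0],
  ],
)

```text
time: 23.5
tool_pos: [0.5542, -0.1348, 0.0317]
tcp_rot: [2.093, 2.343, 0.0]
contact_force: [-0.1, -1.5, -1.7]
finger_gap: 1.0
grasp_force: 0.7
```

```bash
python3 edge.py
```

```text
t 23.5 tcp [ 554.2 -134.8   31.7] rack xy [ 1.00e-01 -1.65e+02] yaw tool y - rack -0.0002 tilt [ 0. -0.] F [-0.1 -1.5 -1.7]
+x at mid 79.9 mid -84.0 span 183.7 slope->yaw -0.0173 n 33
-x at mid -123.8 mid -150.4 span 121.4 slope->yaw -0.1248 n 24
+y at mid 21.4 mid -31.3 span 121.2 slope->yaw -0.1249 n 24
```

Call:
step_arm(
  targets=[
    [4,0,0,0,0,0,0],
    [4,0,0,0,0,0,0],
    [4,0,0,0,0,0,0],
    [4,0,0,0,0,0,0],
    [4,0,0,0,0,0,0],
    [4,0,0,0,0,0,0],
    [4,0,0,0,0,0,0],
    [4,0,0,0,0,0,0],
    [4,0,0,0,0,0,0],
    [4,0,0,0,0,0,0],
  ],
)

```text
time: 24.55
tool_pos: [0.5497, -0.0951, 0.0317]
tcp_rot: [2.093, 2.343, 0.0]
contact_force: [0.1, -2.7, 0.5]
finger_gap: 0.999
grasp_force: 1.4
```

Call:
step_arm(
  targets=[
    [4,0,0,0,0,0,0],
    [4,0,0,0,0,0,0],
    [4,0,0,0,0,0,0],
    [4,0,0,0,0,0,0],
    [4,0,0,0,0,0,0],
    [4,0,0,0,0,0,0],
    [4,0,0,0,0,0,0],
    [4,0,0,0,0,0,0],
    [4,0,0,0,0,0,0],
    [4,0,0,0,0,0,0],
  ],
)

```text
time: 25.55
tool_pos: [0.5452, -0.0553, 0.0317]
tcp_rot: [2.093, 2.343, 0.0]
contact_force: [-0.0, -3.5, 1.9]
finger_gap: 1.005
grasp_force: 1.9
```

```bash
python3 go.py 0 -25 32 0
```

```text
t 25.55 tcp [545.2 -55.3  31.7] rack xy [  0.2 -85.1] yaw tool y - rack -0.0002 tilt [ 0.0001 -0.0001] F [-0.  -3.5  1.9]
shift tool [60.1 -0.2 -0.3] rz -0.0002
```

Call:
step_arm(
  targets=[
    [4,0,0,0,0,0,0],
    [4,0,0,0,0,0,0],
    [4,0,0,0,0,0,0],
    [4,0,0,0,0,0,0],
    [4,0,0,0,0,0,0],
    [4,0,0,0,0,0,0],
    [4,0,0,0,0,0,0],
    [4,0,0,0,0,0,0],
    [4,0,0,0,0,0,0],
    [4,0,0,0,0,0,0],
  ],
)

```text
time: 26.55
tool_pos: [0.5407, -0.0156, 0.0317]
tcp_rot: [2.093, 2.343, 0.0]
contact_force: [0.5, -4.2, 3.7]
finger_gap: 1.0
grasp_force: 2.3
```

Call:
step_arm(
  targets=[
    [4,0,0,0,0,0,0],
    [4,0,0,0,0,0,0],
    [3,0,0,0,0,0,0],
    [3,0,0,0,0,0,0],
    [3,0,0,0,0,0,0],
    [3,0,0,0,0,0,0],
    [2,0,0,0,0,0,0],
    [1,0,0,0,0,0,0],
    [0,0,0,0,0,0,0],
    [0,0,0,0,0,0,0],
  ],
)

```text
time: 27.55
tool_pos: [0.538, 0.0072, 0.0314]
tcp_rot: [-2.092, -2.343, -0.0]
contact_force: [1.3, -1.8, 1.9]
finger_gap: 1.003
grasp_force: 1.2
```

Call:
step_arm(
  targets=[
    [-10,0,0,0,0,0,0],
    [-40,0,0,0,0,0,0],
    [-45,0,0,0,0,0,0],
    [-45,0,0,0,0,0,0],
    [-45,0,0,0,0,0,0],
    [-45,0,0,0,0,0,0],
    [-45,0,0,0,0,0,0],
    [-40,0,0,0,0,0,0],
    [-30,0,0,0,0,0,0],
    [0,0,0,0,0,0,0],
  ],
)

```text
time: 28.55
tool_pos: [0.5759, -0.3395, 0.0308]
tcp_rot: [-2.097, -2.339, -0.0]
contact_force: [0.2, -0.1, 0.0]
finger_gap: 0.995
grasp_force: 0.0
```

```bash
cat > fin.py <<'E'
# tray outer end edge and feet in the top view
from go import *
from r import blob
tool(); f=grab('top'); save(f,'top_fin.png'); grb=f['color'].astype(float)
for p in((315.6,208.1),(321.2,257.2)):
    b=blob(f,*p); print('foot',rk(ray(f,b[0],b[1],.012)[:2]*1000).round(1))
# scan along rack y at several x (rim plane z=.018): blue channel, white vs counter
for x in(-60,-45,-30,-15,0,15,30,45,60):
    ys=np.arange(-60,40,1.0)
    uv=np.array([proj(f,np.append(O+x*ex+y*ey,18)/1000) for y in ys],np.float32)
    pr=cv2.remap(f['color'][...,2],uv[:,0].reshape(1,-1),uv[:,1].reshape(1,-1),cv2.INTER_LINEAR)[0].astype(float)
    lo=np.median(pr[:20]); hi=pr[20:].max(); i=np.argmax(pr>lo+.5*(pr[np.argmax(pr>lo+30):][:8].max()-lo))
    print(x,'end y',ys[i],'lo/hi',lo,hi)
E
python3 fin.py
```

```text
t 28.55 tcp [ 575.9 -339.5   30.8] rack xy [  -1.3 -370.9] yaw tool y - rack -0.0041 tilt [-0.0001  0.0003] F [ 0.2 -0.1  0. ]
foot [91.1  6.8]
foot [-91.    8.6]
-60 end y -25.0 lo/hi 60.0 122.0
-45 end y -25.0 lo/hi 69.5 122.0
-30 end y -27.0 lo/hi 70.0 121.0
-15 end y -32.0 lo/hi 72.0 152.0
0 end y -33.0 lo/hi 74.0 148.0
15 end y -35.0 lo/hi 83.0 192.0
30 end y -37.0 lo/hi 72.0 215.0
45 end y -39.0 lo/hi 73.0 216.0
60 end y -41.0 lo/hi 73.0 194.0
```

```bash
cat > fin2.py <<'E'
from go import *
def prof(save_=None):
    f=grab('top'); c=f['color']; hs=cv2.cvtColor(c,cv2.COLOR_RGB2HSV)
    for x in(-65,-50,-35,-15,0,15,35,50,65):
        ys=np.arange(-30,22,3.0)
        uv=np.array([proj(f,np.append(O+x*ex+y*ey,18)/1000) for y in ys],np.float32)
        r=cv2.remap(c,uv[:,:1].T.copy(),uv[:,1:].T.copy(),cv2.INTER_LINEAR)[0].astype(float)
        q=r[:,2]/r[:,0]   # blue/red: ~0.4 counter, ~0.95 plastic
        fine=np.interp(np.arange(-24,20,.5),ys,q); 
        k=len(fine)-1
        while k>0 and fine[k]>.65: k-=1
        print(x,'end',-24+.5*k,(q*100).astype(int))
if __name__=='__main__': tool(); prof()
E
python3 fin2.py
```

```text
t 28.6 tcp [ 576.  -337.1   30.6] rack xy [  -1.  -368.5] yaw tool y - rack -0.0026 tilt [-0.001   0.0015] F [-0.2  0.6  1.1]
-65 end -13.0 [42 53 72 67 47 51 70 78 83 88 91 90 90 88 88 89 91 95]
-50 end -12.0 [48 65 76 50 44 51 64 75 88 89 90 90 89 88 91 90 91 94]
-35 end -13.0 [57 76 62 46 42 50 71 76 83 89 89 89 88 89 89 91 94 95]
-15 end -13.5 [65 66 52 39 40 54 73 81 81 88 88 87 88 89 90 92 93 93]
0 end -14.0 [68 56 41 39 46 59 71 75 84 89 89 89 88 89 91 93 93 97]
15 end -17.5 [70 64 60 60 61 73 82 84 85 88 88 89 90 89 89 90 94 97]
35 end -13.0 [56 42 37 39 42 54 70 82 90 92 93 93 92 92 90 89 92 95]
50 end -13.5 [47 39 39 38 40 53 71 79 85 91 93 92 92 92 91 89 92 95]
65 end -13.0 [36 35 37 35 41 54 67 78 86 88 88 88 88 88 88 89 92 94]
```

Run:
```python
from go import *
f=grab('top')
c=cv2.cvtColor(cv2.imread('pics/top0.png'),4)
S=grab('side'); cs=cv2.cvtColor(cv2.imread('pics/side0.png'),4)
for nm,f,c in(('top',f,c),('side',S,cs)):
  out=[]
  for x in np.arange(-70,75,10):
    ys=np.arange(8,34,1.)
    uv=np.array([proj(f,np.append(O+x*ex+y*ey,50)/1000) for y in ys],np.float32)
    r=cv2.remap(c,uv[:,:1].T.copy(),uv[:,1:].T.copy(),cv2.INTER_LINEAR)[0].astype(float)
    q=r[:,2]/r[:,0]; w=np.clip(q-np.median(q)-.08,0,None); out.append((x,round((w*ys).sum()/max(w.sum(),1e-9),1)))
  print(nm,[o[1] for o in out])
```

```text
top [np.float64(20.4), np.float64(20.1), np.float64(20.6), np.float64(20.6), np.float64(21.0), np.float64(20.6), np.float64(20.3), np.float64(20.1), np.float64(20.9), np.float64(20.3), np.float64(20.1), np.float64(21.0), np.float64(20.0), np.float64(20.5), np.float64(20.7)]
side [np.float64(21.2), np.float64(21.1), np.float64(21.1), np.float64(22.5), np.float64(21.1), np.float64(21.4), np.float64(21.3), np.float64(20.5), np.float64(21.1), np.float64(21.8), np.float64(22.5), np.float64(22.0), np.float64(21.7), np.float64(21.8), np.float64(22.0)]
```

Call:
step_arm(
  targets=[
    [20,0,0,0,0,0,0],
    [45,0,0,0,0,0,0],
    [45,0,0,0,0,0,0],
    [45,0,0,0,0,0,0],
    [45,0,0,0,0,0,0],
    [45,0,0,0,0,0,0],
    [40,0,0,0,0,0,0],
    [25,0,0,0,0,0,0],
    [10,0,0,0,0,0,0],
    [0,0,0,0,0,0,0],
  ],
)

```text
time: 29.75
tool_pos: [0.5406, -0.0166, 0.0318]
tcp_rot: [-2.09, -2.346, 0.0]
contact_force: [0.4, -0.8, 1.1]
finger_gap: 0.998
grasp_force: 0.0
```

```bash
python3 go.py 0 -10 31.5 0
```

```text
t 29.75 tcp [540.6 -16.6  31.8] rack xy [  0.  -46.1] yaw tool y - rack 0.0022 tilt [-0.0001  0.    ] F [ 0.4 -0.8  1.1]
shift tool [36.1  0.   0.3] rz 0.0022
```

Call:
step_arm(
  targets=[
    [8,0,0,0,0,0.002,0],
    [7,0,0,0,0,0,0],
    [4,0,0,0,0,0,0],
    [3,0,0,0,0,0,0],
    [3,0,0,0,0,0,0],
    [3,0,0,0,0,0,0],
    [3,0,0,0,0,0,0],
    [3,0,0,0,0,0,0],
    [2,0,0,0,0,0,0],
    [0,0,0,0,0,0,0],
  ],
)

```text
time: 30.75
tool_pos: [0.5369, 0.0182, 0.0316]
tcp_rot: [-2.095, -2.341, -0.0]
contact_force: [-0.4, 0.1, -0.1]
finger_gap: 1.001
grasp_force: 0.0
```

```bash
python3 go.py 0 -9 31.5 0
```

```text
t 30.75 tcp [536.9  18.2  31.6] rack xy [  0.2 -11. ] yaw tool y - rack -0.0021 tilt [-0.0001  0.0003] F [-0.4  0.1 -0.1]
shift tool [ 2.  -0.2  0.1] rz -0.0021
```

Call:
step_arm(
  targets=[
    [-8,0,0,0,0,0,0],
    [-40,0,0,0,0,0,0],
    [-45,0,0,0,0,0,0],
    [-45,0,0,0,0,0,0],
    [-45,0,0,0,0,0,0],
    [-45,0,0,0,0,0,0],
    [-40,0,0,0,0,0,0],
    [-30,0,0,0,0,0,0],
    [0,0,0,0,0,0,0],
    [0,0,0,0,0,0,0],
  ],
)

```text
time: 31.75
tool_pos: [0.5694, -0.2785, 0.0313]
tcp_rot: [-2.096, -2.339, -0.0]
contact_force: [0.1, 1.3, -0.5]
finger_gap: 1.0
grasp_force: 0.0
```

```bash
python3 fin2.py
```

```text
t 31.75 tcp [ 569.4 -278.5   31.3] rack xy [  -0.9 -309.6] yaw tool y - rack -0.0034 tilt [-0.0005  0.0007] F [ 0.1  1.3 -0.5]
-65 end -2.0 [43 53 72 68 44 36 35 38 44 57 74 78 87 89 89 89 89 93]
-50 end -1.5 [50 66 76 48 39 36 38 39 39 55 70 80 86 91 90 89 90 93]
-35 end -2.0 [57 75 62 45 37 39 40 40 45 57 72 77 86 88 88 88 91 95]
-15 end -2.5 [66 66 52 40 37 39 40 40 43 60 80 80 82 88 88 88 91 94]
0 end -2.0 [68 55 40 36 36 37 38 39 45 59 70 78 87 89 89 89 91 96]
15 end -17.5 [70 65 61 61 63 68 70 69 72 79 84 85 87 89 90 89 92 96]
35 end -3.0 [56 44 36 40 39 40 40 37 50 64 75 84 91 93 92 91 91 95]
50 end -4.5 [48 40 38 38 37 37 38 39 53 72 81 80 87 93 93 91 90 94]
65 end -2.5 [37 35 36 38 38 36 38 41 47 61 73 81 88 88 87 88 92 96]
```

Call:
step_arm(
  targets=[
    [20,0,0,0,0,0,0],
    [45,0,0,0,0,0,0],
    [45,0,0,0,0,0,0],
    [45,0,0,0,0,0,0],
    [45,0,0,0,0,0,0],
    [40,0,0,0,0,0,0],
    [25,0,0,0,0,0,0],
    [15,0,0,0,0,0,0],
    [5,0,0,0,0,0,0],
    [0,0,0,0,0,0,0],
  ],
)

```text
time: 32.8
tool_pos: [0.5384, 0.0051, 0.0317]
tcp_rot: [2.094, 2.342, 0.0]
contact_force: [0.8, -0.2, -1.6]
finger_gap: 0.996
grasp_force: 0.0
```

```bash
python3 go.py 0 -8.6 31.5 0
```

```text
t 32.8 tcp [538.4   5.1  31.7] rack xy [  0.2 -24.2] yaw tool y - rack -0.0014 tilt [ 0.0002 -0.0001] F [ 0.8 -0.2 -1.6]
shift tool [15.6 -0.3  0.2] rz -0.0014
```

Call:
step_arm(
  targets=[
    [5,0,0,0,0,0,0],
    [4,0,0,0,0,0,0],
    [2,0,0,0,0,0,0],
    [1,0,0,0,0,0,0],
    [1,0,0,0,0,0,0],
    [1,0,0,0,0,0,0],
    [1,0,0,0,0,0,0],
    [0.6,0,0,0,0,0,0],
    [0,0,0,0,0,0,0],
    [0,0,0,0,0,0,0],
  ],
)

```text
time: 33.8
tool_pos: [0.5367, 0.0205, 0.0316]
tcp_rot: [2.095, 2.341, 0.0]
contact_force: [0.8, -1.3, -0.5]
finger_gap: 0.997
grasp_force: 0.8
```

Call:
step_arm(
  targets=[
    [-8,0,0,0,0,0,0],
    [-40,0,0,0,0,0,0],
    [-45,0,0,0,0,0,0],
    [-45,0,0,0,0,0,0],
    [-45,0,0,0,0,0,0],
    [-45,0,0,0,0,0,0],
    [-40,0,0,0,0,0,0],
    [-30,0,0,0,0,0,0],
    [0,0,0,0,0,0,0],
    [0,0,0,0,0,0,0],
  ],
)

```text
time: 34.8
tool_pos: [0.5691, -0.2758, 0.0313]
tcp_rot: [-2.096, -2.339, -0.0]
contact_force: [0.2, -0.1, 0.1]
finger_gap: 1.002
grasp_force: 0.0
```

```bash
python3 fin2.py
```

```text
t 34.8 tcp [ 569.1 -275.8   31.3] rack xy [  -0.9 -306.9] yaw tool y - rack -0.0032 tilt [-0.0005  0.0008] F [ 0.2 -0.1  0.1]
-65 end 0.0 [40 54 71 67 47 39 35 37 39 45 64 82 84 87 89 90 93 94]
-50 end 0.0 [51 64 76 48 39 40 41 38 36 50 63 75 83 89 88 89 91 93]
-35 end 0.5 [59 75 63 46 39 41 41 40 40 45 59 79 80 85 90 90 92 97]
-15 end 0.5 [65 66 52 35 37 38 39 38 39 48 62 73 83 88 88 89 91 93]
0 end -0.5 [69 56 38 34 35 38 40 41 39 49 65 78 77 85 88 89 91 93]
15 end -14.0 [70 65 58 53 50 62 69 69 70 74 81 83 87 89 89 88 91 95]
35 end -2.0 [57 46 40 37 37 37 36 38 42 60 72 79 81 91 93 91 90 94]
50 end -1.5 [46 39 37 37 36 35 38 38 43 54 72 80 87 91 92 90 91 95]
65 end -1.5 [38 37 38 39 39 39 40 40 40 57 70 75 75 87 89 89 91 95]
```

```bash
python3 -c "
from rig import manip; print(manip.close_job())"
```

```text
the job is handed in; nothing more can be done
None
```

The tray is back in the rack and the job is handed in: by the last top-camera measurement, its outer end is flush with the feet to within about 1 to 2 mm and about 0.01 rad askew. It was pushed flat on the counter at about 5 N or less, took about 35 s, and the arm was never driven into the rack, plates, bowl, colander or spatula.

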